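# Punch the red and the blue medallion on a sliding carrier

## Robot

A 6-joint arm with a two-finger parallel gripper is mounted at the origin on the work surface. World frame = base frame: x ahead of the robot, y to its left, z up, the work surface at z = 0. Lengths are in mm, angles in degrees, forces in N, time in s.
With the tool pointing down it reaches from about 325 to 900 mm from the base axis. Payload 6.1 kg.
Tool frame: the origin (TCP) lies at the very end of the fingers, on their centre line; the grasp point (between the pads) lies 19 mm behind it; z points along the fingers, y is the line along which they close (so a half turn about z gives the same grasp; the last joint's range is limited). The gripper opens to 85 mm and grips with 20 to 120 N. Pads are 22 mm wide; open, the fingers measure 114 mm over their backs; the gripper's body (76 mm by 85 mm) begins 54 mm behind the grasp point. The pads swing forward as they close: fully open they stand 13 mm farther back than shut.
Start: joints at [-78.673, 12.628, 87.462, -0, 79.91, -7.225], TCP at [198.85, -592.515, 231.3] pointing down, gripper open.
Joint ranges: [-170.65, 170.65], [-52.31, 119.04], [5.05, 147.46], [-71.25, 251.25], [11.57, 151.72], [-153.62, 153.62]. Speed limits (degrees/s): [147.25, 147.25, 172.46, 180, 180, 180].

## Interface

Orientations are given as [roll, pitch, yaw] about the fixed x, y, z axes, in that order (R = Rz(yaw) Ry(pitch) Rx(roll)).
In Python, from station import r gives the robot as it stands. The module is installed in compiled form; this text tells all that it offers.
- The arm moves only by the tool arm_command, never from a script. Its argument "deltas" is a list of rows, each an object with "delta_pos": the shift along the tool's x, y, z each as a share of 50 cm, from -1 to 1, a list of three; "yaw": the turn about the tool's z as a share of 180 degrees, from -1 to 1. A call has 1 to 12 rows; each row is the pose to reach, as a shift and turn from the pose commanded when the call began, along the tool's axes at that moment, turning the shorter way round; what a row does not reach only later rows make up. A row lasts 1/12 s, in which the tool goes at most 41.7 mm and 7.16 degrees, less where a joint would pass 70% of its speed; a pose out of reach is approached as far as the arm can. A call with a number of a shift or a turn outside -1 to 1 is refused whole. A call with a gripper value outside its range is refused whole. "fingers" is the opening, from 0 (shut) to 1 (fully open), set as the call begins (left out, the last holds). The fingers move at their own pace and stop on an object; "newtons" is the grip in N (left out, the last holds). Time passes only in rows, so rows that repeat a pose let the fingers close. It gives the time, the measured TCP pose, the force, the opening and the grip force at its end, in the units of the state.
- r.observe(): the state, without advancing time (a new reading comes with each control period).
- r.camera(name): name is "scene" or "top" or "wrist"; returns a dict with "img" (480x640x3 uint8, red, green, blue), "range_z" (480x640 float32, mm along the optical axis (not along the pixel's ray), 0 where there is no reading), "K" (3x3 intrinsics, pixels), "world_from_camera" (4x4, takes a point from camera to world coordinates). Camera axes: x right, y up, looking along -z (the intrinsics and any distortion apply to the point x, -y, -z); pixel columns grow to the right and rows downward; lengths in mm; the calibration is good to about 2 mm. A picture is of the moment at which its call begins.
- r.sign_off(): hands the job in; it is judged then, once.
The state is a dict: "time_s": time; "joint_pos": joint angles; "dq": joint speeds; "joint_efforts": joint torques, N m; "tcp_pos": TCP position; "ee_rot": TCP orientation; "ft_force": force on the tool from outside, world axes, zero at the start; "moment": the same for the moment, N m; "finger_gap": opening from 0.0 (shut) to 1.0 (fully open); "grasp_force": force on a finger pad.
Only numpy, scipy, OpenCV 4.12 (cv2) and the standard library are available. Lean on these libraries where they do the work, as an engineer would, in place of code of your own. Each camera call takes 0.05 s, during which the arm holds its last target. There are 200 camera calls.

## Task

Slide the carrier about on its two slides until the brass dot of the red medallion is right under the punch and press the punch's black knob fully down, let it spring up, then do the same for the blue medallion. Then slide the carrier all the way towards the robot, up to its stop, ready for unloading. Press the punch down nowhere else, keep all four medallions lying in their pockets, and do not disturb the mallet and the stone beside the jig.

Things in the scene. Friction and masses are not known exactly. Their poses are not given: they have to be found in the camera images.
- punch_axis (a point): Point on the fixed vertical axis of the punch, 52 mm above the table, level with the tops of the medallions. Axes of the green fixed jig: x along the lower slide, away from the robot towards the jig's column, y along the upper slide, z up.
- jig: The fixed green jig; origin on the table right under the punch, axes as above. Column 45 x 50 mm, 150 mm tall, 180 mm beyond the punch in x; from it a 22 mm wide arm (126 to 150 mm above the table) reaches over the carrier to a sleeve, 28 mm diameter, 110 to 160 mm above the table, that guides the punch.
- saddle (a joint): Lower slide along jig x, in m, from -0.075 (carrier pulled fully towards the robot, against the stop) to 0.045 (fully away). Stiff: about 2.5 N of friction, stays where it is left.
- carrier (a joint): Upper slide along jig y, in m, from -0.050 to 0.050. Same friction. When both slides read 0 the middle of the carrier is on the punch axis, as at the start.
- punch (a joint): Spring punch, in m: 0 up, grows as it is pressed; its point touches a medallion at about 0.0125, which counts as fully down (limit 0.014 with nothing below). It takes about 5 N and springs back up when released.
- carrier_mid (a point): Middle of the wooden carrier, on its pocket floor, 42 mm above the table; axes as the jig's. The carrier is a 156 x 156 mm tray, walls 6 mm thick and 12 mm high, with four square pockets whose centres are 37.5 mm from the middle in x and y. It moves with both slides.
- cup (a point): Centre of the mouth of the square aluminium finger cup, 140 mm from the carrier's middle towards -x (robot's side); rim 81 mm above the table. Outside 66 x 66 mm, walls 8 mm, inside 50 x 50 mm, floor about 44 mm above the table. Closed fingertips put into it move the carrier along both slides.
- punch_top (a point): Centre of the top of the punch's black knob (38 mm diameter, 14 mm thick); 204 mm above the table when up. Press it straight down.
- red: Round enamel medallion, red, 64 mm diameter, 10 mm thick, 90 g, with a 12 mm brass dot at the centre of its top; lies loose (2.5 mm play) in one of the four pockets of the carrier (any of the four), top face 4 mm proud of the pocket walls. Origin: centre of its underside, which lies about 42 mm above the table.
- blue: Round enamel medallion, blue, 64 mm diameter, 10 mm thick, 90 g, with a 12 mm brass dot at the centre of its top; lies loose (2.5 mm play) in one of the four pockets of the carrier (any of the four), top face 4 mm proud of the pocket walls. Origin: centre of its underside, which lies about 42 mm above the table.
- yellow: Round enamel medallion, yellow, 64 mm diameter, 10 mm thick, 90 g, with a 12 mm brass dot at the centre of its top; lies loose (2.5 mm play) in one of the four pockets of the carrier (any of the four), top face 4 mm proud of the pocket walls. Origin: centre of its underside, which lies about 42 mm above the table.
- white: Round enamel medallion, white, 64 mm diameter, 10 mm thick, 90 g, with a 12 mm brass dot at the centre of its top; lies loose (2.5 mm play) in one of the four pockets of the carrier (any of the four), top face 4 mm proud of the pocket walls. Origin: centre of its underside, which lies about 42 mm above the table.
- mallet: Wooden mallet lying beside the jig on its +y side: handle 22 mm thick along x, from -130 to 70 mm, head 50 x 80 x 44 mm at x = 85 mm. Origin on the table under the handle's axis. Leave alone.
- stone: Grey round weight stone, 92 mm diameter, 41 mm tall, beside the jig on its -y side. Origin: centre of its underside. Leave alone.
Not all that is in view belongs to the job. Of the things shaped like the yellow, the yellow one is meant.

How it is judged:
By the outcome, as a careful person would: the job done as asked, in the order asked, and still so for the second after the job is handed in, with the robot touching nothing.
It also fails if it takes over 56 s, if anything falls off the work surface, if the arm or the gripper's body presses on something with over 40 N, if the wrist force passes 120 N, or if a joint passes its speed limit or range.

## Working session

There is one attempt and no reset: what is moved stays moved. The work goes in short steps, Python scripts to look and compute and a tool call to move; the robot and the scene stay as the last step left them, time stands still between calls to the robot, and variables do not carry over. Pictures are saved under pics/ and viewed, at most 10 in all, crops included, and the job is handed in when it is done.

Besides the shell and the picture viewer there is one more tool, called after "Request:" by a JSON object that holds its "op" and its "data". arm_command: Moves the arm, as the interface text tells. Shift numbers are shares of 50 cm and turn numbers shares of 180 degrees, none past 1 either way. Its arguments: {"type":"object","properties":{"deltas":{"type":"array","items":{"type":"object","properties":{"delta_pos":{"type":"array","items":{"type":"number"}},"yaw":{"type":"number"}}}},"fingers":{"type":"number"},"newtons":{"type":"number"}},"required":["deltas"]}

```bash
mkdir -p pics
cat > h.py <<'E'
from station import r
import numpy as np, cv2
def cam(n):
    c=r.camera(n); np.savez('/tmp/%s.npz'%n,**c); return c
def load(n): return np.load('/tmp/%s.npz'%n)
def ray(c,u,v,z=None):
    """pixel -> world, at plane z or using range"""
    K,T=c['K'],c['world_from_camera']
    d=np.array([(u-K[0,2])/K[0,0],-(v-K[1,2])/K[1,1],-1.])
    if z is None: s=c['range_z'][int(round(v)),int(round(u))]
    else:
        w=T[:3,:3]@d; s=(z-T[2,3])/w[2]
    return T[:3,:3]@(d*s)+T[:3,3]
def save(img,n): cv2.imwrite('pics/'+n,img[...,::-1])
E
python3 - <<'E'
from h import *
a=cam('scene');b=cam('top')
save(a['img'],'scene0.png');save(b['img'],'top0.png')
for c in(a,b):print(c['K'].round(1).tolist(),c['world_from_camera'].round(3).tolist())
print(r.observe())
E
```

```text
[[532.0, 0.0, 318.4], [0.0, 532.0, 234.6], [0.0, 0.0, 1.0]] [[0.518, -0.694, 0.5, 1139.949], [0.856, 0.417, -0.307, -318.628], [0.004, 0.587, 0.81, 960.587], [0.0, 0.0, 0.0, 1.0]]
[[475.9, 0.0, 316.9], [0.0, 475.9, 238.4], [0.0, 0.0, 1.0]] [[0.028, 0.985, -0.172, 470.687], [-0.999, 0.024, -0.021, 6.565], [-0.016, 0.173, 0.985, 1078.179], [0.0, 0.0, 0.0, 1.0]]
{'time_s': 0.1, 'joint_pos': array([-7.86743556e+01,  1.26741192e+01,  8.75201511e+01,  1.64572901e-03,
        7.99090008e+01, -7.22598632e+00]), 'dq': array([-0.00156134, -0.14563912, -0.08676283,  0.0261813 , -0.01550601,
       -0.04749154]), 'joint_efforts': array([ 8.32573951e-04, -4.98241818e+01, -3.90546620e+01, -1.28852307e-04,
        5.67828320e-03,  9.95272899e-06]), 'tcp_pos': array([ 198.73625537, -591.98399833,  230.26321026]), 'ee_rot': array([-1.79897753e+02, -1.45966438e-02,  1.85513279e+01]), 'ft_force': array([0.3867014 , 0.40490391, 0.21841125]), 'moment': array([0.02261614, 0.01519034, 0.04320989]), 'grasp_force': 0.0, 'finger_gap': 1.0017939300969403}
```

View pics/top0.png

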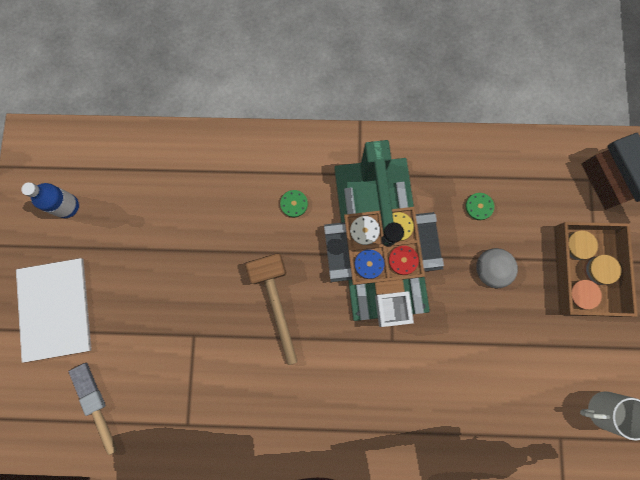

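View pics/scene0.png

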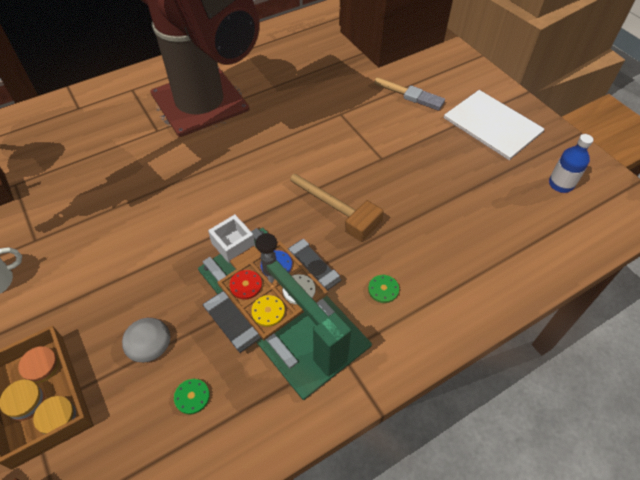

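The top view shows red at (404,260) and blue at (370,264), both in the row nearer the robot. White is at (365,230), yellow at (401,225), the knob at (393,234) and the cup at (395,309). Possible look-alikes are the green discs (294,203) and (480,206), the orange and yellow discs in the box (583,244), (605,269), (587,294), the blue bottle (55,200), and the dark block on the rail (336,250). The ones I want are the red and blue discs in the carrier. I'll check them in a close crop.

Run:
```python
from h import *
b=load('top')
im=b['img'][130:335,315:450]
save(cv2.resize(im[60:,:],None,fx=4,fy=4,interpolation=cv2.INTER_CUBIC),'crop.png')
```

```text
(no output)
```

View pics/crop.png

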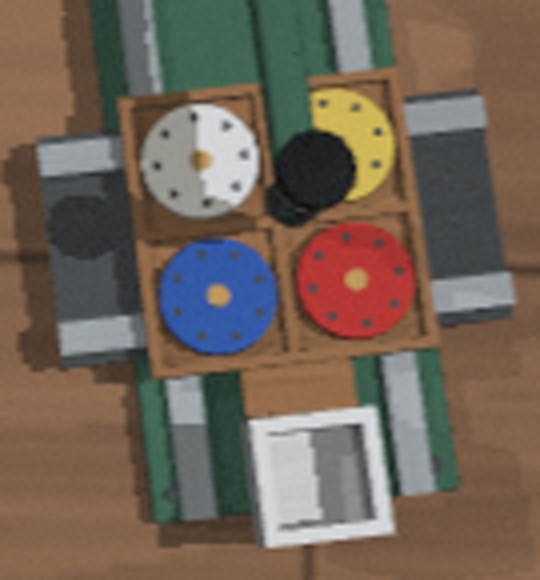

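The crop confirms it: red dot at crop (356,279), blue dot at (218,295), white dot at (203,160), knob at (315,171), cup rim corners (247,420), (378,406), (395,533), (265,547).

```bash
cat >> h.py <<'E'
def cr(x,y,s=4,u0=315,v0=190): return u0+(x+.5)/s-.5, v0+(y+.5)/s-.5
E
python3 - <<'E'
from h import *
b=load('top')
P=lambda x,y,z:ray(b,*cr(x,y),z)[:2]
co=[P(*p,54) for p in[(119,98),(396,68),(155,377),(439,346)]]
print('carrier mid',np.mean(co,0),[np.linalg.norm(co[i]-co[j]).round() for i,j in((0,1),(2,3),(0,2),(1,3))])
cu=[P(*p,81) for p in[(247,420),(378,406),(395,533),(265,547)]]
print('cup',np.mean(cu,0),[np.linalg.norm(cu[i]-cu[(i+1)%4]).round() for i in range(4)])
print('knob',P(315,171,204))
W,B,R=[P(*p,52) for p in[(203,160),(218,295),(356,279)]];print('W',W,'B',B,'R',R)
d=np.mean(co,0)-np.mean(cu,0);print('yaw',np.degrees(np.arctan2(d[1],d[0])),np.linalg.norm(d))
for p in(co[0]-co[2],co[1]-co[3],cu[0]-cu[3],cu[1]-cu[2],W-B):print(np.degrees(np.arctan2(p[1],p[0])))
for p in(co[0]-co[1],co[2]-co[3],cu[0]-cu[1],B-R):print(np.degrees(np.arctan2(p[1],p[0]))-90)
# scene knob centre
a=load('scene')
print('scene knob',ray(a,265,241,204)[:2], ray(a,265,241))
print('scene dots R',ray(a,245,284,52)[:2],'depth',ray(a,245,284))
v,u=np.mgrid[0:480,0:640]
for n,c,hsv in(('scene',a,0),('top',b,0)):
    m=c['range_z']>0
    K,T=c['K'],c['world_from_camera']
    D=np.stack([(u-K[0,2])/K[0,0],-(v-K[1,2])/K[1,1],-np.ones_like(u)],-1)*c['range_z'][...,None]
    w=D@T[:3,:3].T+T[:3,3]
    s=m&(abs(w[...,2]-204)<6)&(np.hypot(w[...,0]-480,w[...,1]+150)<90)
    print(n,'top of knob depth pts',s.sum(),w[s].mean(0) if s.any() else 0)
    s=m&(abs(w[...,2]-81)<5)&(np.hypot(w[...,0]-np.mean(cu,0)[0],w[...,1]-np.mean(cu,0)[1])<60)
    print('cup rim',s.sum(),(w[s].min(0)+w[s].max(0))/2 if s.any() else 0, w[s].mean(0))
E
```

```text
carrier mid [ 639.29175755 -117.97253499] [np.float64(154.0), np.float64(153.0), np.float64(154.0), np.float64(154.0)]
cup [ 501.462404   -137.93297733] [np.float64(69.0), np.float64(65.0), np.float64(67.0), np.float64(65.0)]
knob [ 638.38839312 -117.31113878]
W [672.18144039 -77.62285149] B [597.93247086 -86.47775417] R [ 608.56254937 -160.98935641]
yaw 8.24028421240157 139.26718909229098
8.190046730225381
8.146319764308037
8.463428404146306
7.329681953113002
6.800950372822624
7.701746073695048
7.727732517014218
7.595095322433679
8.119223420128378
scene knob [ 636.66622417 -119.09014597] [ 636.77866543 -119.13472586  204.16903358]
scene dots R [ 607.30453935 -161.37061464] depth [ 607.6544366  -161.4739179    52.59685668]
scene top of knob depth pts 0 0
cup rim 492 [ 499.34026868 -137.70453729   80.92690666] [ 501.17427911 -138.0546316    81.73571839]
top top of knob depth pts 0 0
cup rim 463 [ 501.90947264 -136.93700688   81.03098295] [ 501.21591166 -137.2351451    81.50483196]
```

Request:
{"op": "arm_command", "data": {"deltas": [{"delta_pos":[0.8613,-0.6704,0],"yaw":0.0586},{"delta_pos":[0.8613,-0.6704,0],"yaw":0.0586},{"delta_pos":[0.8613,-0.6704,0],"yaw":0.0586},{"delta_pos":[0.8613,-0.6704,0],"yaw":0.0586},{"delta_pos":[0.8613,-0.6704,0],"yaw":0.0586},{"delta_pos":[0.8613,-0.6704,0],"yaw":0.0586},{"delta_pos":[0.8613,-0.6704,0],"yaw":0.0586},{"delta_pos":[0.8613,-0.6704,0],"yaw":0.0586},{"delta_pos":[0.8613,-0.6704,0],"yaw":0.0586},{"delta_pos":[0.8613,-0.6704,0],"yaw":0.0586},{"delta_pos":[0.8613,-0.6704,0],"yaw":0.0586},{"delta_pos":[0.8613,-0.6704,0],"yaw":0.0586}], "fingers": 0}}

```text
time_s: 1.1
tcp_pos: [475.7, -173.8, 231.1]
ee_rot: [-180.0, 0.0, 8.0]
ft_force: [1.3, 0.5, 0.7]
finger_gap: 0.004
grasp_force: 0.0
```

Request:
{"op": "arm_command", "data": {"deltas": [{"delta_pos":[0.0592,-0.0646,0]},{"delta_pos":[0.0592,-0.0646,0.1]},{"delta_pos":[0.0592,-0.0646,0.22]},{"delta_pos":[0.0592,-0.0646,0.25]},{"delta_pos":[0.0592,-0.0646,0.25]}]}}

```text
schema error: expected keys delta_pos, yaw
```

Run:
```python
from h import *
o=r.observe();print(o['time_s'],o['tcp_pos'],o['ee_rot'],o['ft_force'])
c=cam('scene');i=c['img'][190:330,190:360];save(cv2.resize(i,None,fx=4,fy=4,interpolation=cv2.INTER_CUBIC),'s1.png')
print(r.observe()['tcp_pos'])
```

```text
1.1 [ 475.72895036 -173.75804424  231.10675963] [-1.79995831e+02  7.59435334e-03  8.00023525e+00] [1.28430736 0.46167155 0.73075833]
[ 479.0391604  -167.44577546  231.16658441]
```

View pics/s1.png

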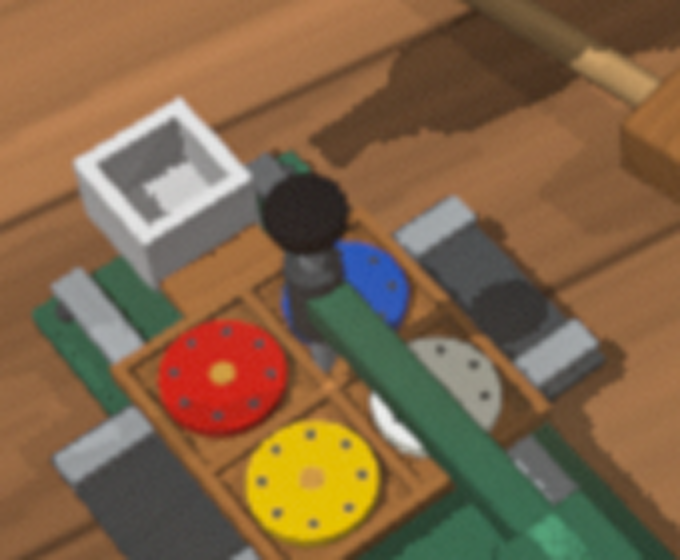

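The crop shows the red dot at (222,373), the yellow dot at (312,478) and the punch tip at about (325,365). The cup is clear and the fingers are above the frame.

Request:
{"op": "arm_command", "data": {"deltas": [{"delta_pos":[0,0,0],"yaw":0},{"delta_pos":[0,0,0],"yaw":0},{"delta_pos":[0,0,0],"yaw":0},{"delta_pos":[0,0,0],"yaw":0}]}}

```text
time_s: 1.48
tcp_pos: [474.5, -177.1, 231.1]
ee_rot: [180.0, 0.0, 7.9]
ft_force: [-0.4, 0.2, -0.5]
finger_gap: 0.001
grasp_force: 0.0
```

Request:
{"op": "arm_command", "data": {"deltas": [{"delta_pos":[0.062,-0.0706,0],"yaw":0},{"delta_pos":[0.062,-0.0706,0.06],"yaw":0},{"delta_pos":[0.062,-0.0706,0.14],"yaw":0},{"delta_pos":[0.062,-0.0706,0.2],"yaw":0},{"delta_pos":[0.062,-0.0706,0.24],"yaw":0},{"delta_pos":[0.062,-0.0706,0.24],"yaw":0},{"delta_pos":[0.062,-0.0706,0.24],"yaw":0},{"delta_pos":[0.062,-0.0706,0.24],"yaw":0}]}}

```text
time_s: 2.15
tcp_pos: [501.8, -138.0, 113.0]
ee_rot: [179.9, -0.1, 7.9]
ft_force: [-0.3, -0.7, 0.6]
finger_gap: 0.0
grasp_force: 0.0
```

Request:
{"op": "arm_command", "data": {"deltas": [{"delta_pos":[0,0,0.06],"yaw":0},{"delta_pos":[0,0,0.1],"yaw":0},{"delta_pos":[0,0,0.116],"yaw":0},{"delta_pos":[0.01,0,0.116],"yaw":0},{"delta_pos":[0.024,0,0.116],"yaw":0},{"delta_pos":[0.036,0,0.116],"yaw":0},{"delta_pos":[0.05,0,0.116],"yaw":0},{"delta_pos":[0.064,0,0.116],"yaw":0},{"delta_pos":[0.078,0,0.116],"yaw":0},{"delta_pos":[0.084,0,0.116],"yaw":0},{"delta_pos":[0.084,0,0.116],"yaw":0}]}}

```text
time_s: 3.07
tcp_pos: [544.2, -130.6, 53.8]
ee_rot: [180.0, -0.1, 8.0]
ft_force: [-0.1, 0.3, 0.0]
finger_gap: -0.004
grasp_force: 0.0
```

Request:
{"op": "arm_command", "data": {"deltas": [{"delta_pos":[0,-0.012,0],"yaw":0},{"delta_pos":[0,-0.024,0],"yaw":0},{"delta_pos":[0,-0.036,0],"yaw":0},{"delta_pos":[0,-0.05,0],"yaw":0},{"delta_pos":[0,-0.064,0],"yaw":0},{"delta_pos":[0,-0.076,0],"yaw":0},{"delta_pos":[0,-0.076,0],"yaw":0},{"delta_pos":[0,-0.076,0],"yaw":0}]}}

```text
time_s: 3.73
tcp_pos: [536.8, -92.1, 53.2]
ee_rot: [-179.9, 0.0, 8.1]
ft_force: [-0.2, 0.4, 0.6]
finger_gap: -0.003
grasp_force: 0.0
```

Run:
```python
from h import *
o=r.observe();print(o['time_s'],o['tcp_pos'],o['ft_force'])
c=cam('scene');i=c['img'][190:330,190:360];save(cv2.resize(i,None,fx=4,fy=4,interpolation=cv2.INTER_CUBIC),'s2.png')
```

```text
3.7333 [536.78619073 -92.05738958  53.22452847] [-0.18313185  0.39487816  0.64286687]
```

View pics/s2.png

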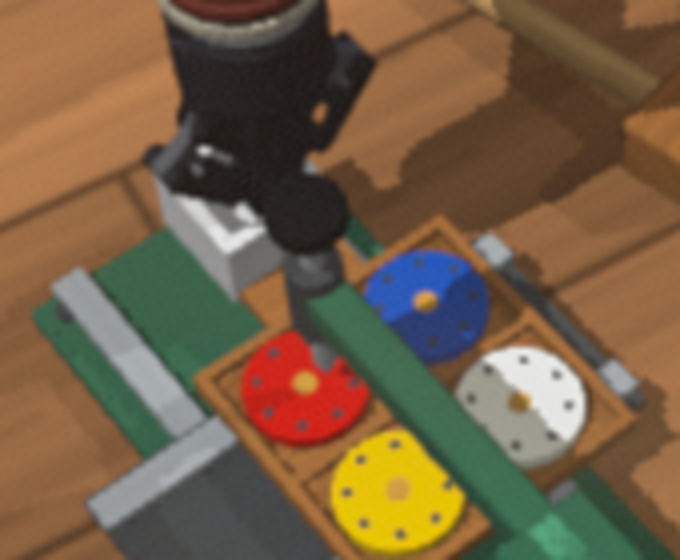

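Red dot now at (304,383), yellow (398,489), white (519,401) and blue (426,300), all still seated. The punch tip is at (325,366).

```bash
cat >> h.py <<'E'
A=np.radians(8.0); EX=np.array([np.cos(A),np.sin(A)]); EY=np.array([-np.sin(A),np.cos(A)])
PA=np.array([637.9,-118.0])
def jig(p): d=np.asarray(p)[:2]-PA; return np.array([d@EX,d@EY]).round(1)
def sc(x,y,z=52): return jig(ray(np.load('/tmp/scene.npz'),*cr(x,y,4,190,190),z))
E
python3 - <<'E'
from h import *
for n,p,q in(('red',(222,373),(304,383)),('yel',(312,478),(398,489))):print(n,sc(*p),sc(*q),sc(*q)-sc(*p))
print('white',sc(519,401),'blue',sc(426,300))
print('tip',sc(325,366,64.5),'knob',sc(305,210,204))
print('tcp',jig((536.8,-92.1)))
E
```

```text
red [-38.3 -37. ] [-8.2 -8.9] [30.1 28.1]
yel [ 36.9 -36.7] [67.4 -8.3] [30.5 28.4]
white [66.4 67. ] blue [-8.7 67.5]
tip [-2.9  1.1] knob [ 1.5 -1.1]
tcp [-96.5  39.7]
```

Request:
{"op": "arm_command", "data": {"deltas": [{"delta_pos":[0.002,-0.002,0],"yaw":0},{"delta_pos":[0.004,-0.005,0],"yaw":0},{"delta_pos":[0.006,-0.008,0],"yaw":0},{"delta_pos":[0.009,-0.011,0],"yaw":0},{"delta_pos":[0.011,-0.014,0],"yaw":0},{"delta_pos":[0.013,-0.017,0],"yaw":0},{"delta_pos":[0.015,-0.019,0],"yaw":0},{"delta_pos":[0.016,-0.019,0],"yaw":0},{"delta_pos":[0.016,-0.019,0],"yaw":0}]}}

```text
time_s: 4.53
tcp_pos: [543.9, -82.3, 53.3]
ee_rot: [-180.0, 0.0, 8.0]
ft_force: [-1.3, -1.3, 1.6]
finger_gap: -0.001
grasp_force: 1.3
```

Run:
```python
from h import *
o=r.observe();print(o['time_s'],jig(o['tcp_pos']),o['ft_force'])
c=cam('scene');i=c['img'][190:330,190:360];save(cv2.resize(i,None,fx=4,fy=4,interpolation=cv2.INTER_CUBIC),'s3.png')
```

```text
4.5333 [-88.1  48.4] [-1.29703075 -1.30246554  1.56676661]
```

View pics/s3.png

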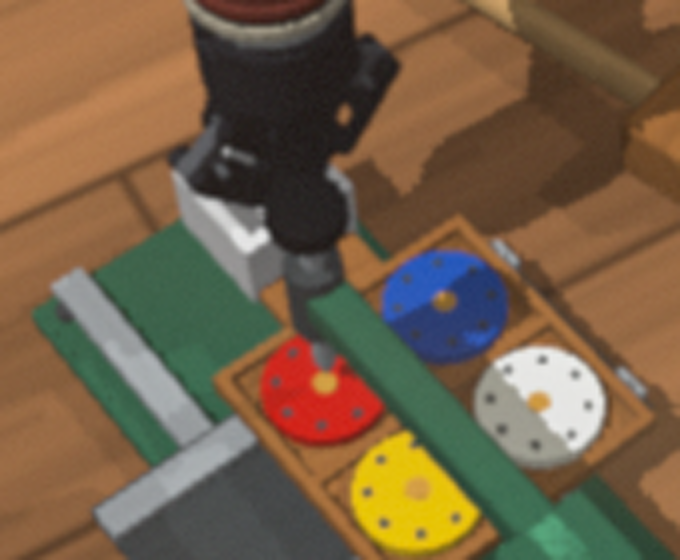

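Red dot at (324,382), blue (445,300), yellow (418,489) and white (539,401). The punch tip is at (323,362).

```bash
cat >> h.py <<'E'
def dots(pts,k='scene'):
    c=np.load('/tmp/%s.npz'%k); hsv=cv2.cvtColor(c['img'],cv2.COLOR_RGB2HSV)
    out=[]
    for x,y in pts:
        out.append(sc(x,y))
    D=np.array(out); print(D.tolist(),'mean',D.mean(0).round(2)); return D
E
python3 - <<'E'
from h import *
dots([(324,382),(445,300),(418,489),(539,401)])
# tip: punch column edges in the raw crop
c=load('scene')
P=lambda p:(lambda q:(c['K']@np.array([q[0],-q[1],-q[2]]))/(-q[2]))(np.linalg.inv(c['world_from_camera'])[:3]@np.array([*p,1]))
f=lambda u,v:((u-190+.5)*4-.5,(v-190+.5)*4-.5)
for off in((0,0),(-1.1,1.0)):
  w=PA+off[0]*EX+off[1]*EY
  for z in(52,64.5,110,204):print(off,z,np.round(f(*P((*w,z))[:2]),1))
E
```

```text
[[-2.4, -0.9], [-2.6, 75.0], [73.5, -0.9], [72.6, 74.6]] mean [35.28 36.95]
(0, 0) 52 [328.4 384.3]
(0, 0) 64.5 [326.7 371.3]
(0, 0) 110 [320.2 321.6]
(0, 0) 204 [305.  206.4]
(-1.1, 1.0) 52 [328.7 381.7]
(-1.1, 1.0) 64.5 [327.  368.6]
(-1.1, 1.0) 110 [320.5 318.9]
(-1.1, 1.0) 204 [305.4 203.6]
```

Request:
{"op": "arm_command", "data": {"deltas": [{"delta_pos":[0.001,-0.002,0],"yaw":0},{"delta_pos":[0.002,-0.004,0],"yaw":0},{"delta_pos":[0.002,-0.004,0],"yaw":0},{"delta_pos":[0.002,-0.004,0],"yaw":0}]}}

```text
time_s: 4.92
tcp_pos: [544.5, -80.3, 53.3]
ee_rot: [-180.0, 0.0, 8.0]
ft_force: [-1.4, -2.7, 1.2]
finger_gap: -0.003
grasp_force: 1.4
```

Run:
```python
from h import *
o=r.observe();print(o['time_s'],jig(o['tcp_pos']),o['ft_force'])
ims=[cam('scene')['img'].astype(float) for _ in range(3)]
a=np.mean(ims,0).astype(np.uint8); t=cam('top')['img']
i=cv2.resize(a[225:325,230:340],None,fx=5,fy=5,interpolation=cv2.INTER_CUBIC)
j=cv2.resize(t[170:295,335:435],None,fx=2.4,fy=4,interpolation=cv2.INTER_CUBIC)
save(np.hstack([i,j]),'s4.png')
print(jig(r.observe()['tcp_pos']))
```

```text
4.9167 [-87.2  50.3] [-1.38874047 -2.71274811  1.1957743 ]
[-87.2  50.3]
```

View pics/s4.png

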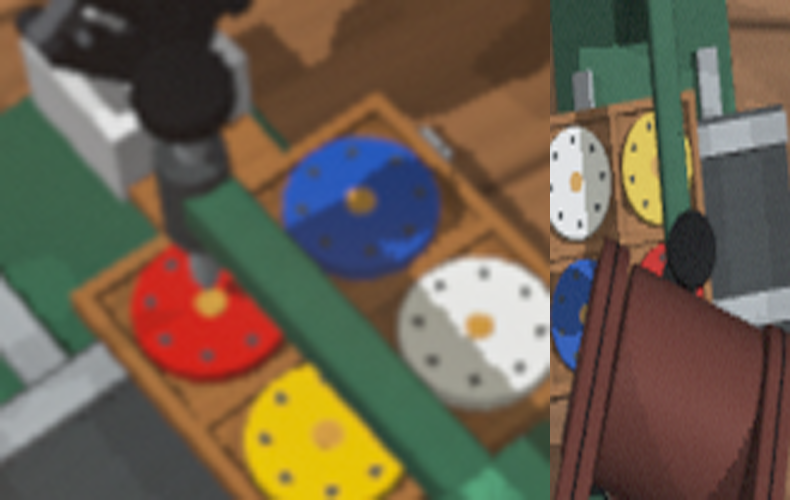

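The view shows the red dot at 5x-crop (211,303), directly below the punch tip at (206,286). Blue is at (361,200), yellow (328,434) and white (480,325), and all four are seated.

Run:
```python
from h import *
c=load('scene')
s5=lambda x,y,z=52:jig(ray(c,*cr(x,y,5,230,225),z))
D=np.array([s5(*p) for p in[(211,303),(361,200),(328,434),(480,325)]]);print(D.tolist(),D.mean(0))
print('tip',s5(206,284,64.5),'sleeve bottom?')
# refined knob centre by dark blob in top (start picture) and here scene, sleeve via hsv
t=load('top')['img']; k=(t[215:260,370:420].max(2)<45)
n,l,st,ce=cv2.connectedComponentsWithStats(k.astype(np.uint8));print(st,ce+[370,215])
k=(c['img'][225:260,245:290].max(2)<40);n,l,st,ce=cv2.connectedComponentsWithStats(k.astype(np.uint8));print(st,ce+[245,225])
```

```text
[[-0.8, 0.8], [-1.5, 76.5], [73.9, 1.3], [73.7, 76.8]] [36.325 38.85 ]
tip [-2.5  0.6] sleeve bottom?
[[   0    0   50   45 1965]
 [  13    8   21   20  285]] [[394.74554707 237.69363868]
 [392.80701754 232.21754386]]
[[   0    0   45   35 1135]
 [   0    0   34   28  436]
 [  12   20    2    3    4]] [[268.59823789 244.44669604]
 [262.92431193 235.59633028]
 [257.75       245.75      ]]
```

Request:
{"op": "arm_command", "data": {"deltas": [{"delta_pos":[-0.008,0.008,-0.005],"yaw":0},{"delta_pos":[-0.01,0.01,-0.06],"yaw":0},{"delta_pos":[-0.01,0.01,-0.14],"yaw":0},{"delta_pos":[-0.01,0.01,-0.22],"yaw":0},{"delta_pos":[-0.01,0.01,-0.3],"yaw":0},{"delta_pos":[0,0.01,-0.344],"yaw":0},{"delta_pos":[0.06,0.04,-0.344],"yaw":0},{"delta_pos":[0.12,0.07,-0.344],"yaw":0},{"delta_pos":[0.173,0.1,-0.344],"yaw":0},{"delta_pos":[0.173,0.1,-0.344],"yaw":0},{"delta_pos":[0.173,0.1,-0.344],"yaw":0},{"delta_pos":[0.173,0.1,-0.344],"yaw":0}]}}

```text
time_s: 6.12
tcp_pos: [636.7, -117.7, 224.9]
ee_rot: [-179.9, 0.0, 8.0]
ft_force: [-0.1, 0.4, 0.1]
finger_gap: 0.001
grasp_force: 0.0
```

Run:
```python
from h import *
o=r.observe();print(o['time_s'],jig(o['tcp_pos']),o['tcp_pos'][2],o['ft_force'])
```

```text
6.1167 [-1.1  0.5] 224.8679391895142 [-0.08804386  0.3623616   0.0856735 ]
```

```bash
cat >> h.py <<'E'
def shift(old,new,box):
    u0,u1,v0,v1=box; f=lambda i:cv2.cvtColor(np.ascontiguousarray(i[v0:v1,u0:u1]),cv2.COLOR_RGB2GRAY).astype(np.float32)
    return cv2.phaseCorrelate(f(old),f(new),cv2.createHanningWindow((u1-u0,v1-v0),cv2.CV_32F))
E
python3 - <<'E'
from h import *
o=load('scene')['img'].copy(); n=cam('scene')['img']; np.save('/tmp/redpos.npy',n)
print(shift(o,n,(285,345,245,305)),shift(o,n,(245,300,270,325)))
E
```

```text
((-0.03409091758827287, 0.004307831832203846), 0.8417382536994087) ((-0.039570122294037446, -0.10504316113997447), 0.9719832558102078)
```

Request:
{"op": "arm_command", "data": {"deltas": [{"delta_pos":[0,0,0.02],"yaw":0},{"delta_pos":[0,0,0.036],"yaw":0},{"delta_pos":[0,0,0.042],"yaw":0},{"delta_pos":[0,0,0.042],"yaw":0}]}}

```text
time_s: 6.5
tcp_pos: [636.1, -117.4, 202.9]
ee_rot: [-179.9, 0.1, 8.0]
ft_force: [0.3, -0.1, 1.3]
finger_gap: -0.001
grasp_force: 0.7
```

Request:
{"op": "arm_command", "data": {"deltas": [{"delta_pos":[0,0,0.006],"yaw":0},{"delta_pos":[0,0,0.012],"yaw":0},{"delta_pos":[0,0,0.018],"yaw":0},{"delta_pos":[0,0,0.023],"yaw":0},{"delta_pos":[0,0,0.026],"yaw":0},{"delta_pos":[0,0,0.028],"yaw":0},{"delta_pos":[0,0,0.028],"yaw":0}]}}

```text
time_s: 7.08
tcp_pos: [637.3, -117.8, 191.4]
ee_rot: [180.0, -0.0, 8.0]
ft_force: [-4.1, 2.3, 8.0]
finger_gap: 0.001
grasp_force: 3.9
```

Request:
{"op": "arm_command", "data": {"deltas": [{"delta_pos":[0,0,0.003],"yaw":0},{"delta_pos":[0,0,0.003],"yaw":0},{"delta_pos":[0,0,0.003],"yaw":0}]}}

```text
time_s: 7.33
tcp_pos: [637.3, -117.9, 191.1]
ee_rot: [180.0, -0.0, 8.0]
ft_force: [-6.7, 2.2, 13.0]
finger_gap: 0.002
grasp_force: 6.5
```

Request:
{"op": "arm_command", "data": {"deltas": [{"delta_pos":[0,0,-0.02],"yaw":0},{"delta_pos":[0,0,-0.05],"yaw":0},{"delta_pos":[0,0,-0.073],"yaw":0},{"delta_pos":[-0.06,-0.02,-0.073],"yaw":0},{"delta_pos":[-0.12,-0.04,-0.073],"yaw":0},{"delta_pos":[-0.18,-0.06,-0.073],"yaw":0},{"delta_pos":[-0.205,-0.0755,-0.06],"yaw":0},{"delta_pos":[-0.205,-0.0755,0.0],"yaw":0},{"delta_pos":[-0.205,-0.0755,0.08],"yaw":0},{"delta_pos":[-0.205,-0.0755,0.14],"yaw":0},{"delta_pos":[-0.205,-0.0755,0.155],"yaw":0},{"delta_pos":[-0.205,-0.0755,0.155],"yaw":0}]}}

```text
time_s: 8.33
tcp_pos: [528.3, -94.2, 108.6]
ee_rot: [-179.9, 0.3, 8.0]
ft_force: [0.0, -0.0, 0.2]
finger_gap: 0.0
grasp_force: 0.0
```

Run:
```python
from h import *
o=r.observe();print(o['time_s'],jig(o['tcp_pos']),o['tcp_pos'][2],o['ft_force'])
p=np.load('/tmp/redpos.npy'); n=cam('scene')['img']
print(shift(p,n,(285,345,245,305)),shift(p,n,(245,300,270,325)))
print('punch tip/knob',shift(p,n,(255,280,225,260)),shift(p,n,(262,285,265,300)), np.abs(p[225:260,250:280].astype(int)-n[225:260,250:280]).mean())
o=r.observe();print(o['time_s'],jig(o['tcp_pos']))
```

```text
8.3333 [-105.2   38.9] 108.63024718037092 [ 0.03637799 -0.04249956  0.19881431]
((-0.07079658539319666, 0.007640607025727775), 0.8387204350365532) ((0.10226814160971998, 0.05251543819534632), 0.9884223911497328)
punch tip/knob ((0.6280062047989503, 0.15906985440441446), 0.7809900479846531) ((0.009420612741086742, 0.0006679104452942397), 1.02437818105574) 13.505714285714285
8.3833 [-103.4   38. ]
```

Request:
{"op": "arm_command", "data": {"deltas": [{"delta_pos":[0,0,0.06],"yaw":0},{"delta_pos":[0,0,0.1],"yaw":0},{"delta_pos":[0,0,0.114],"yaw":0},{"delta_pos":[0,0.01,0.114],"yaw":0},{"delta_pos":[0,0.024,0.114],"yaw":0},{"delta_pos":[0,0.042,0.114],"yaw":0},{"delta_pos":[0,0.062,0.114],"yaw":0},{"delta_pos":[0,0.084,0.114],"yaw":0},{"delta_pos":[0,0.106,0.114],"yaw":0},{"delta_pos":[0,0.126,0.114],"yaw":0},{"delta_pos":[0,0.142,0.114],"yaw":0},{"delta_pos":[0,0.152,0.114],"yaw":0}]}}

```text
time_s: 9.38
tcp_pos: [541.6, -171.9, 54.8]
ee_rot: [179.9, -0.1, 7.9]
ft_force: [-0.0, 2.6, 2.0]
finger_gap: 0.006
grasp_force: 1.5
```

Request:
{"op": "arm_command", "data": {"deltas": [{"delta_pos":[0,0.004,0],"yaw":0},{"delta_pos":[0,0.008,0],"yaw":0},{"delta_pos":[0,0.012,0],"yaw":0},{"delta_pos":[0,0.012,0],"yaw":0},{"delta_pos":[0,0.012,0],"yaw":0}]}}

```text
time_s: 9.8
tcp_pos: [541.5, -176.1, 54.0]
ee_rot: [180.0, 0.0, 8.0]
ft_force: [0.0, 0.0, 0.8]
finger_gap: -0.002
grasp_force: 0.0
```

Run:
```python
from h import *
o=r.observe();print(o['time_s'],jig(o['tcp_pos']),o['tcp_pos'][2],o['ft_force'])
a=np.mean([cam('scene')['img'].astype(float) for _ in range(3)],0).astype(np.uint8)
save(cv2.resize(a[225:335,200:340],None,fx=5,fy=5,interpolation=cv2.INTER_CUBIC),'s5.png')
```

```text
9.8 [-103.5  -44.1] 53.98880730712578 [0.01090717 0.00316635 0.77255236]
```

View pics/s5.png

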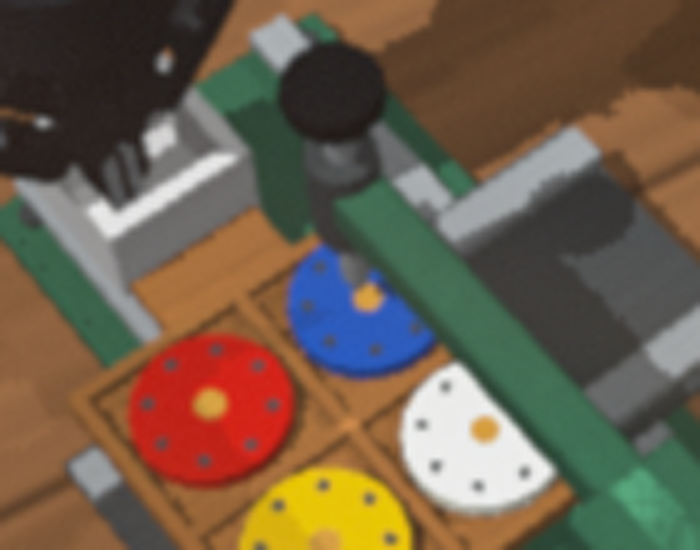

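Blue dot at 5x-crop (368,298). The red dot sat at (361,303) in these coordinates when it was pressed, so a few mm of -y remain.

Run:
```python
from h import *
c=load('scene')
s5=lambda x,y,z=52:jig(ray(c,*cr(x,y,5,200,225),z))
for p in[(368,298),(210,404),(485,429),(361,303)]:print(s5(*p))
```

```text
[-0.9  4.3]
[ -1.1 -70.8]
[73.9  4.7]
[-0.8  0.8]
```

Request:
{"op": "arm_command", "data": {"deltas": [{"delta_pos":[0,0.002,0],"yaw":0},{"delta_pos":[0,0.004,0],"yaw":0},{"delta_pos":[0,0.006,0],"yaw":0},{"delta_pos":[0,0.008,0],"yaw":0},{"delta_pos":[0,0.008,0],"yaw":0},{"delta_pos":[0,0.008,0],"yaw":0}]}}

```text
time_s: 10.45
tcp_pos: [542.2, -179.9, 54.1]
ee_rot: [-180.0, 0.0, 8.0]
ft_force: [-1.0, 2.6, -0.7]
finger_gap: 0.001
grasp_force: 1.0
```

```bash
cat >> h.py <<'E'
def dy(old,new):
    J=np.array([[.3125,.40],[.357,-.27]])  # px per mm of jig x,y in scene view
    for b in((215,270,285,330),(278,325,293,335)):
        d,q=shift(old,new,b); print('jig shift mm',np.linalg.solve(J,d).round(2),round(q,2))
E
python3 - <<'E'
from h import *
o=r.observe();print(o['time_s'],jig(o['tcp_pos']),o['ft_force'])
old=load('scene')['img'].copy(); np.save('/tmp/b0.npy',old); n=cam('scene')['img']; dy(old,n)
E
```

```text
10.45 [-103.4  -48. ] [-1.04388496  2.59915238 -0.69729164]
jig shift mm [ 1.26 -4.4 ] 0.92
jig shift mm [ 0.67 -2.34] 0.79
```

Run:
```python
from h import *
a=np.mean([cam('scene')['img'].astype(float) for _ in range(3)],0).astype(np.uint8)
save(cv2.resize(a[225:335,200:340],None,fx=5,fy=5,interpolation=cv2.INTER_CUBIC),'s6.png')
```

```text
(no output)
```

View pics/s6.png

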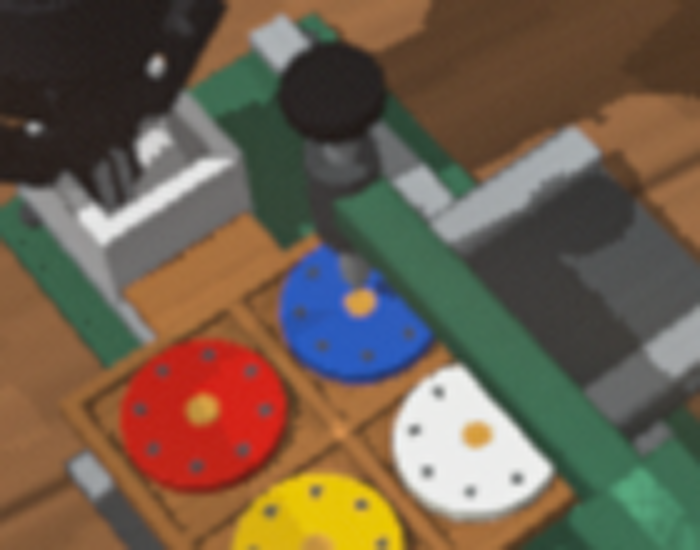

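Blue dot is now at (360,302), within a pixel of the red dot's pressing position at (361,303). Red is at (202,409) and white at (477,434), and all are seated.

Request:
{"op": "arm_command", "data": {"deltas": [{"delta_pos":[0,-0.01,-0.005],"yaw":0},{"delta_pos":[0,-0.014,-0.06],"yaw":0},{"delta_pos":[0,-0.014,-0.14],"yaw":0},{"delta_pos":[0,-0.014,-0.22],"yaw":0},{"delta_pos":[0,-0.014,-0.3],"yaw":0},{"delta_pos":[0.01,-0.02,-0.342],"yaw":0},{"delta_pos":[0.07,-0.05,-0.342],"yaw":0},{"delta_pos":[0.13,-0.07,-0.342],"yaw":0},{"delta_pos":[0.19,-0.09,-0.342],"yaw":0},{"delta_pos":[0.205,-0.097,-0.342],"yaw":0},{"delta_pos":[0.205,-0.097,-0.342],"yaw":0},{"delta_pos":[0.205,-0.097,-0.342],"yaw":0}]}}

```text
time_s: 11.65
tcp_pos: [636.8, -117.6, 225.1]
ee_rot: [180.0, 0.0, 8.1]
ft_force: [-0.4, -0.6, 0.5]
finger_gap: -0.0
grasp_force: 0.0
```

Run:
```python
from h import *
old=load('scene')['img'].copy(); n=cam('scene')['img']; dy(old,n)
o=r.observe();print(o['time_s'],jig(o['tcp_pos']),o['tcp_pos'][2],o['ft_force'])
```

```text
jig shift mm [ 0.67 -0.66] 0.93
jig shift mm [ 0.8  -0.63] 0.96
11.7 [-1.5  0.2] 225.09312896239194 [ 0.20738598  0.40777464 -0.16349995]
```

Run:
```python
from h import *
n0=load('scene')['img'].copy(); n=cam('scene')['img']
b=np.load('/tmp/redpos.npy')
print('noise',shift(n0,n,(215,270,285,330))[0])
# brass dots by colour, sub-pixel
def dot(img,u,v,r=5):
    h=cv2.cvtColor(np.ascontiguousarray(img),cv2.COLOR_RGB2LAB).astype(float)
    p=h[v-r:v+r+1,u-r:u+r+1]; return p
big=cv2.imread('pics/s6.png')[...,::-1]; big=cv2.resize(np.ascontiguousarray(big),(140,110),interpolation=cv2.INTER_AREA)
new=n[225:335,200:340]
for name,(x0,x1,y0,y1) in dict(red=(22,60,66,100),white=(78,108,74,105),blue=(56,86,50,77),static=(95,140,25,75),dotR=(33,48,74,89),dotW=(88,103,79,94),dotB=(66,78,55,66)).items():
    d,q=shift(big,new,(x0,x1,y0,y1));print(name,np.round(d,2),round(q,2))
```

```text
noise (0.1226532007583998, 0.5884872746797924)
red [-0.16 -0.05] 0.92
white [-0.04 -0.  ] 0.99
blue [0.03 0.43] 0.96
static [0.56 0.08] 0.85
dotR [0.45 0.56] 0.88
dotW [0.57 0.46] 0.99
dotB [ 0.06 -0.16] 1.02
```

The differences are within the measurement noise, so the carrier did not move. Pressing now.

Request:
{"op": "arm_command", "data": {"deltas": [{"delta_pos":[0,0,0.02],"yaw":0},{"delta_pos":[0,0,0.036],"yaw":0},{"delta_pos":[0,0,0.043],"yaw":0},{"delta_pos":[0,0,0.049],"yaw":0},{"delta_pos":[0,0,0.055],"yaw":0},{"delta_pos":[0,0,0.061],"yaw":0},{"delta_pos":[0,0,0.066],"yaw":0},{"delta_pos":[0,0,0.069],"yaw":0},{"delta_pos":[0,0,0.073],"yaw":0},{"delta_pos":[0,0,0.073],"yaw":0},{"delta_pos":[0,0,0.073],"yaw":0}]}}

```text
time_s: 12.67
tcp_pos: [637.2, -117.9, 191.1]
ee_rot: [179.9, -0.0, 8.0]
ft_force: [-8.5, 0.8, 13.6]
finger_gap: 0.002
grasp_force: 6.3
```

Request:
{"op": "arm_command", "data": {"deltas": [{"delta_pos":[0,0,-0.02],"yaw":0},{"delta_pos":[0,0,-0.05],"yaw":0},{"delta_pos":[0,0,-0.073],"yaw":0},{"delta_pos":[-0.06,0.02,-0.073],"yaw":0},{"delta_pos":[-0.12,0.04,-0.073],"yaw":0},{"delta_pos":[-0.18,0.06,-0.073],"yaw":0},{"delta_pos":[-0.205,0.075,-0.06],"yaw":0},{"delta_pos":[-0.205,0.075,0.0],"yaw":0},{"delta_pos":[-0.205,0.075,0.08],"yaw":0},{"delta_pos":[-0.205,0.075,0.14],"yaw":0},{"delta_pos":[-0.205,0.075,0.155],"yaw":0},{"delta_pos":[-0.205,0.075,0.155],"yaw":0}]}}

```text
time_s: 13.67
tcp_pos: [539.0, -168.0, 108.6]
ee_rot: [-179.8, 0.3, 8.0]
ft_force: [-0.5, -0.3, 0.8]
finger_gap: 0.001
grasp_force: 0.0
```

Request:
{"op": "arm_command", "data": {"deltas": [{"delta_pos":[0,0,0],"yaw":0},{"delta_pos":[0,0,0.03],"yaw":0},{"delta_pos":[0,0,0.07],"yaw":0},{"delta_pos":[0,0,0.1],"yaw":0},{"delta_pos":[0,0,0.114],"yaw":0},{"delta_pos":[0,0,0.114],"yaw":0}]}}

```text
time_s: 14.17
tcp_pos: [541.4, -169.1, 54.8]
ee_rot: [180.0, -0.0, 8.0]
ft_force: [-0.6, 0.6, -1.0]
finger_gap: 0.001
grasp_force: 0.0
```

Run:
```python
from h import *
o=r.observe();print(o['time_s'],jig(o['tcp_pos']),o['tcp_pos'][2],o['ft_force'])
```

```text
14.1667 [-102.6  -37.2] 54.83301975905954 [-0.57427335  0.5814462  -1.00083733]
```

Request:
{"op": "arm_command", "data": {"deltas": [{"delta_pos":[-0.012,0,0],"yaw":0},{"delta_pos":[-0.026,0,0],"yaw":0},{"delta_pos":[-0.046,0,0],"yaw":0},{"delta_pos":[-0.07,0,0],"yaw":0},{"delta_pos":[-0.096,0,0],"yaw":0},{"delta_pos":[-0.122,0,0],"yaw":0},{"delta_pos":[-0.148,0,0],"yaw":0},{"delta_pos":[-0.174,0,0],"yaw":0},{"delta_pos":[-0.198,0,0],"yaw":0},{"delta_pos":[-0.216,0,0],"yaw":0},{"delta_pos":[-0.228,0,0],"yaw":0},{"delta_pos":[-0.236,0,0],"yaw":0}]}}

```text
time_s: 15.17
tcp_pos: [424.3, -186.2, 55.4]
ee_rot: [179.9, -0.1, 8.0]
ft_force: [2.8, 0.2, 2.5]
finger_gap: -0.001
grasp_force: 1.5
```

Request:
{"op": "arm_command", "data": {"deltas": [{"delta_pos":[-0.004,0,0],"yaw":0},{"delta_pos":[-0.008,0,0],"yaw":0},{"delta_pos":[-0.012,0,0],"yaw":0},{"delta_pos":[-0.016,0,0],"yaw":0},{"delta_pos":[-0.02,0,0],"yaw":0},{"delta_pos":[-0.02,0,0],"yaw":0}]}}

```text
time_s: 15.67
tcp_pos: [417.5, -186.8, 54.7]
ee_rot: [179.9, -0.4, 7.9]
ft_force: [16.9, 2.3, -7.6]
finger_gap: 0.002
grasp_force: 8.6
```

Request:
{"op": "arm_command", "data": {"deltas": [{"delta_pos":[0.012,0,0],"yaw":0},{"delta_pos":[0.022,0,-0.004],"yaw":0},{"delta_pos":[0.022,0,-0.03],"yaw":0},{"delta_pos":[0.022,0,-0.1],"yaw":0},{"delta_pos":[0.022,0,-0.18],"yaw":0},{"delta_pos":[0.022,0,-0.26],"yaw":0},{"delta_pos":[0.0,0,-0.34],"yaw":0},{"delta_pos":[0,0,-0.36],"yaw":0},{"delta_pos":[0,0,-0.36],"yaw":0},{"delta_pos":[0,0,-0.36],"yaw":0}]}}

```text
time_s: 16.5
tcp_pos: [414.0, -186.9, 234.1]
ee_rot: [180.0, 0.0, 8.0]
ft_force: [-0.4, 0.3, -1.1]
finger_gap: 0.002
grasp_force: 0.0
```

Run:
```python
from h import *
o=r.observe();print(o['time_s'],o['tcp_pos'],o['ft_force'])
a=cam('scene')['img']
save(cv2.resize(a[170:330,100:400],None,fx=2.6,fy=2.6,interpolation=cv2.INTER_CUBIC),'end.png')
```

```text
16.5 [ 413.96053012 -186.86694708  234.08432618] [-0.36793897  0.33109693 -1.10549465]
```

View pics/end.png

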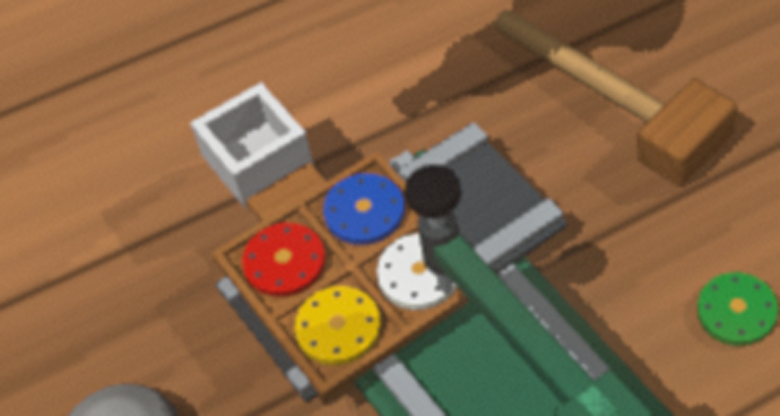

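The final view shows all four medallions seated: red (283,256), blue (363,205), yellow (337,323), white (418,267). The mallet and stone are where they were. Checking the saddle reading before hand-in.

Run:
```python
from h import *
c=load('scene')
D=np.array([jig(ray(c,*cr(x,y,2.6,100,170),52)) for x,y in[(283,256),(363,205),(337,323),(418,267)]]);print(D.tolist(),D.mean(0)-[-1.1,1.0])
if abs(D.mean(0)[0]+1.1+75)<2.5: print(r.sign_off())
```

```text
[[-113.1, -74.7], [-113.8, 0.4], [-37.1, -75.2], [-39.1, 0.7]] [-74.675 -38.2  ]
the job is handed in; nothing more can be done
None
```

The red medallion was punched first and then the blue, and the carrier now rests against its stop on the robot's side with all four medallions seated; the job was handed in at about 16.6 s of the 56 s allowed, with no verdict returned.

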